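# Release the larger ball on the ball run

## Task

Two balls wait behind the gates of the wooden ball run. Press down the outer end of the rocking lever that belongs to the larger ball's lane, so that its gate lifts and that ball rolls down to the low end of the run, then let the lever come back up so the gate is shut again. Leave the smaller ball waiting behind its shut gate, touch neither ball, and do not disturb the other toys.

Things in the scene. Friction and masses are not known exactly. Their poses are not given: they have to be found in the camera images.
- run: fixed wooden ball run, base 280 mm (x) by 130 mm (y): two straight lanes side by side, each 44 mm wide, sloping down 8 degrees towards the run's +x end. Origin under its centre on the ledge; +y is its left. Lane centres at y = +25 mm (left, closed by the left lever) and y = -25 mm (right, right lever). Its place varies and it is turned by up to 0.4 rad.
- gates (a point): point on the run midway between the two gates (run x = -50 mm, y = 0), at lane floor height, 42 mm above the ledge. A gate, 24 mm wide, hangs from each lever's inner end in the middle of its lane, 7 mm above the floor; the balls wait just uphill of it (run x about -75 mm). Lane walls rise 26 mm above the floor; the pivot posts at run y = +83 and -83 mm are 108 mm tall.
- low_end (a point): point on the run at the foot of the end wall's inner face, where both lanes end (run x = 130 mm, y = 0), at lane floor height, 17 mm above the ledge.
- ball_large: the larger dark wooden ball, 38 mm diameter, 22 g, origin at its centre; waits behind the gate of either lane.
- ball_small: the smaller ball of the same wood, 28 mm diameter, 10 g, origin at its centre; waits behind the gate of the other lane.
- lever_left (a joint): angle of the left rocking lever (rad): 0 = at rest, gate down and closing its lane; grows as the paddle goes down; 0.62 = stop, gate fully up. A spring brings it back; about 1.5 N on the paddle starts it and 4 N holds it at the stop. The gate clears the large ball only from about 0.52.
- lever_right (a joint): angle of the right rocking lever (rad): 0 = at rest, gate down and closing its lane; grows as the paddle goes down; 0.62 = stop, gate fully up. A spring brings it back; about 1.5 N on the paddle starts it and 4 N holds it at the stop. The gate clears the large ball only from about 0.52.
- paddle_left (a point): the end to press of the left rocking lever: centre of the top of its wooden paddle, 50 x 50 x 8 mm, outside the pivot posts on the run's left (+y) side, 70 mm from the pivot (run x = -50 mm, 83 mm to the left (+y), 100 mm up). At rest it is 125 mm above the ledge, sloping up outward by 0.31 rad; pressed to the stop it slopes down as much, 41 mm lower and nearly straight below. Moves with the lever.
- paddle_right (a point): the end to press of the right rocking lever: centre of the top of its wooden paddle, 50 x 50 x 8 mm, outside the pivot posts on the run's right (-y) side, 70 mm from the pivot (run x = -50 mm, 83 mm to the right (-y), 100 mm up). At rest it is 125 mm above the ledge, sloping up outward by 0.31 rad; pressed to the stop it slopes down as much, 41 mm lower and nearly straight below. Moves with the lever.
- tier1: lowest of three stacked plastic trays, teal, 120 x 90 x 30 mm, origin under its centre; beside the lower right of the run. Bystander, to be left alone.
- tier2: middle tray of the stack, orange, same size. Bystander, to be left alone.
- tier3: top tray of the stack, lilac, same size, its rim 90 mm above the ledge. Bystander, to be left alone.
- burr: walnut burr puzzle, 66 mm cross of square bars, origin under its centre; beside the lower left of the run. Bystander, to be left alone.
- mazeball: clear maze ball, 84 mm diameter, fixed on a small grey foot, 96 mm tall overall, origin under its foot; near the upper right of the run. Bystander, to be left alone.
- mug: white mug, 80 mm wide, 95 mm tall with plastic rods standing up to 155 mm, origin under its centre; to the left. Bystander, to be left alone.
- car: wooden toy car, 80 x 46 mm, 44 mm tall, origin under its centre; near the upper left of the run. Bystander, to be left alone.

How it is judged:
On the way, in this order (a step that is already met when the one before it is completed fails the run):
1. the lever of the larger ball's lane is pressed down and its gate lifts (beyond 0.4 rad) while the ball is still uphill (x of ball_large in the frame of run below -0.04 m and ((y of ball_large in the frame of run above 0 m and value of joint lever_left above 0.4 rad) or (y of ball_large in the frame of run below 0 m and value of joint lever_right above 0.4 rad))).
2. the larger ball has rolled to the low end of its lane (x of ball_large in the frame of run above 0.09 m), for 0.1 s.
At the end, for the whole second after the job is handed in: The larger ball lies still at the low end of its lane (its centre within 40 mm of the end wall's inner face), the smaller still waits at rest uphill of its gate, and both levers are back at rest (within 0.06 rad) (x of ball_large in the frame of run between 0.09 and 0.13 m and y of ball_large in the frame of run between -0.05 and 0.05 m and z of ball_large in the frame of run below 0.06 m and linear speed of each of ball_large, ball_small below 0.03 m/s and x of ball_small in the frame of run between -0.125 and -0.055 m and y of ball_small in the frame of run between -0.05 and 0.05 m and z of ball_small in the frame of run below 0.075 m and value of joint each of lever_left, lever_right below 0.06 rad); the robot touches nothing.
It fails at once if the smaller ball's lever is pressed (beyond 0.2 rad) ((y of ball_small in the frame of run above 0 m and value of joint lever_left above 0.2 rad) or (y of ball_small in the frame of run below 0 m and value of joint lever_right above 0.2 rad)).
It fails at once if the robot touches a ball (contact force between any of the arm, the fingers and ball_large above 0.3 N or contact force between any of the arm, the fingers and ball_small above 0.3 N).
It fails at once if a ball is lifted or thrown out of its lane (z of any of ball_large, ball_small in the frame of run above 0.09 m or y of any of ball_large, ball_small in the frame of run above 0.06 m or y of any of ball_large, ball_small in the frame of run below -0.06 m).
It fails at once if another toy is moved by more than 20 mm (distance of any of tier1, tier2, tier3, burr, mazeball, mug, car from where it was at the start of the episode above 0.02 m).
It also fails if it takes over 32 s, if anything falls off the work surface, if the arm or the gripper's body presses on something with over 40 N, if the wrist force passes 120 N, or if a joint passes its speed limit or range.

## Robot

A 7-joint arm with a two-finger parallel gripper is mounted at the origin on the work surface. World frame = base frame: x ahead of the robot, y to its left, z up, the work surface at z = 0. Lengths are in m, angles in rad, forces in N, time in s.
With the tool pointing down it reaches from about 0.35 to 0.9 m from the base axis. Payload 8.1 kg.
Tool frame: the origin (TCP) lies between the finger pads; the fingertips stand ahead of it and the grasp point (between the pads) is the TCP (arm.nose_length is the z of the fingertips in the tool frame, in m); z points along the fingers, y is the line along which they close (so a half turn about z gives the same grasp; the last joint's range is limited). The gripper opens to 92 mm and grips with 3 to 60 N. Pads are 19 mm wide; open, the fingers measure 130 mm over their backs; the gripper's body (75 mm by 190 mm) begins 47 mm behind the grasp point.
Start: joints at [-1.373, 0.434, 0.025, 1.573, -0.012, 1.134, -0.075], TCP at [0.185, 0.597, 0.246] pointing down, gripper open.
Joint ranges: [-2.62, 2.62], [-0.44, 2.09], [-1.27, 1.32], [0.08, 2.57], [-1.32, 4.46], [0.12, 2], [-2.74, 2.74]. Speed limits (rad/s): [2.22, 2.22, 3.01, 3.01, 3.14, 3.14, 3.14].

## Interface

Orientations are given as a rotation vector (axis times angle).
In Python, from cell import sensors, optics, arm gives the robot as it stands.
- The arm moves only by the tool arm_command, never from a script. Its argument "deltas" is one flat list of numbers, 7 for each row, row after row: the turn, a rotation vector about the world's x, y, z as a fraction of full scale, then the shift along the world's x, y, z as a fraction of full scale, then the finger opening in mm, from 0 to 91.8. In form: [wx, wy, wz, dx, dy, dz, fingers, wx, wy, wz, dx, dy, dz, fingers, ...]. A call has 1 to 20 rows; each row is the pose to reach, as a shift and turn from the pose commanded when the call began; what a row does not reach only later rows make up. Full scale, the value 1, is 1 m for a shift and 90 degrees for a turn. A row lasts 1/10 s, in which the tool goes at most 50 mm and 8.59 degrees, less where a joint would pass 70% of its speed; a pose out of reach is approached as far as the arm can. A call with a number of a shift or a turn outside -1 to 1 is refused whole. A call with a gripper value outside its range is refused whole. The fingers move at their own pace and stop on an object; "force" is the grip in N (left out, the last holds). Time passes only in rows, so rows that repeat a pose let the fingers close. It gives the time, the measured TCP pose, the force, the opening and the grip force at its end, in the units of the state.
- sensors.observe(): the state, without advancing time (a new reading comes with each control period).
- optics.get_image(name): name is "scene" or "side" or "wrist"; returns the picture (480x640x3 uint8, blue, green, red); there is no depth.
- optics.calibration(name): a dict with "camera_matrix" (3x3 intrinsics, pixels), "rvec" (rotation vector, rad) and "tvec" (3), from world to camera coordinates, as OpenCV has them. Camera axes: x right, y down, z forward; pixel columns grow to the right and rows downward; lengths in m; the calibration is good to about 2 mm. The wrist camera is an equidistant fisheye: a pixel r from the principal point sees the ray r / f radians off the axis. A picture is of the moment at which its call begins: read the wrist's pose just before it. calibration takes no time and is no camera call; for the wrist camera it gives the pose at the moment of the call.
- arm.sign_off(): hands the job in; it is judged then, once.
The state is a dict: "clock": time; "joints": joint angles; "dq": joint speeds; "joint_efforts": joint torques, N m; "position": TCP position; "ee_rot": TCP orientation; "force": force on the tool from outside, world axes, zero at the start; "ft_torque": the same for the moment, N m; "width": opening from 0.0 (shut) to 1.0 (fully open); "gripper_force": force on a finger pad.
Only numpy, scipy, OpenCV 4.12 (cv2) and the standard library are available. Lean on these libraries where they do the work, as an engineer would, in place of code of your own. Each camera call takes 0.05 s, during which the arm holds its last target. There are 200 camera calls.

## Working session

There is one attempt and no reset: what is moved stays moved. The work goes in short steps, Python scripts to look and compute and a tool call to move; the robot and the scene stay as the last step left them, time stands still between calls to the robot, and variables do not carry over. Pictures are saved under pics/ and viewed, at most 10 in all, crops included, and the job is handed in when it is done.

Besides the shell and the picture viewer there is one more tool, called in YAML: its name, and indented under it one key for each argument. arm_command: Moves the arm, as the interface text tells. Its arguments: {"type":"object","properties":{"deltas":{"type":"array","items":{"type":"number"}},"force":{"type":"number"}},"required":["deltas"]}

```bash
mkdir -p pics
python3 - <<'E'
from cell import sensors, optics, arm
import cv2, numpy as np
s=sensors.observe(); print(s, arm.nose_length)
for n in ("scene","side"):
    im=optics.get_image(n); cv2.imwrite(f"pics/{n}0.png",im)
    c=optics.calibration(n); R=cv2.Rodrigues(c["rvec"])[0]; print(n,c["camera_matrix"],(-R.T@np.ravel(c["tvec"])), R[2])
E
```

```text
{'clock': 0.0, 'joints': array([-1.37260336,  0.43522119,  0.02496309,  1.57409782, -0.01158165,
        1.13403198, -0.07509645]), 'dq': array([-9.00577392e-05,  7.74915831e-05, -9.91125747e-04, -1.49345770e-03,
        5.38883370e-05,  1.91668175e-03, -1.03759443e-03]), 'joint_efforts': array([-7.79956772e-04, -6.67868543e+01,  9.84417424e-01, -3.14464688e+01,
       -6.06047432e-02,  4.31048311e-02,  1.87961491e-04]), 'position': array([0.18508022, 0.59644925, 0.2449457 ]), 'ee_rot': array([-4.70769457e-01, -3.10603370e+00,  2.53126458e-03]), 'force': array([-0.38814874,  0.08436045, -0.37373506]), 'ft_torque': array([ 0.02223979, -0.02331286, -0.02736032]), 'gripper_force': 0.0, 'width': 1.0018040171015965} 0.019
scene [[460.38206621   0.         320.13088446]
 [  0.         460.38206621 241.05816529]
 [  0.           0.           1.        ]] [1.17329493 0.49063997 0.74200989] [-0.61808341 -0.43296237 -0.65613755]
side [[515.56140331   0.         312.932959  ]
 [  0.         515.56140331 247.96387582]
 [  0.           0.           1.        ]] [ 0.47821605 -0.65758154  0.7200565 ] [ 0.11079189  0.75186022 -0.6499472 ]
```

View pics/scene0.png

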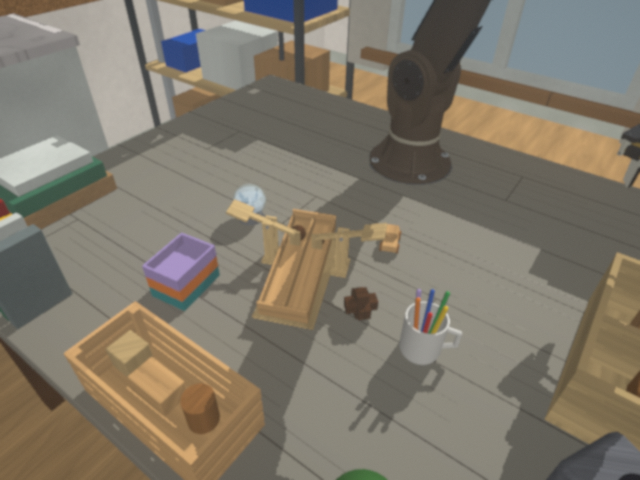

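View pics/side0.png

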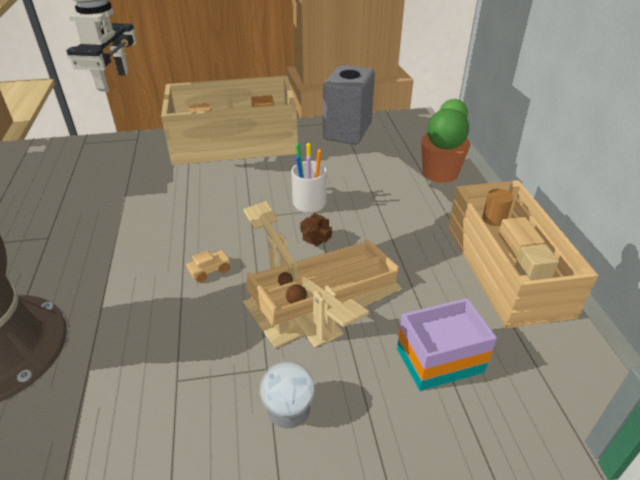

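The side view shows the balls at about (285,279) in the far, left lane and (297,294) in the near, right lane. The paddles are at about (260,214) and (345,312). I'll enlarge both views for exact pixels.

Run:
```python
import cv2, numpy as np
a=cv2.imread("pics/side0.png")[195:355,230:410]; b=cv2.imread("pics/scene0.png")[180:340,215:415]
cv2.imwrite("pics/c1.png",cv2.resize(a,(720,640)[:2],interpolation=cv2.INTER_CUBIC)[:600]); 
cv2.imwrite("pics/c2.png",cv2.resize(b,None,fx=3.75,fy=3.75,interpolation=cv2.INTER_CUBIC))
```

```text
(no output)
```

View pics/c1.png

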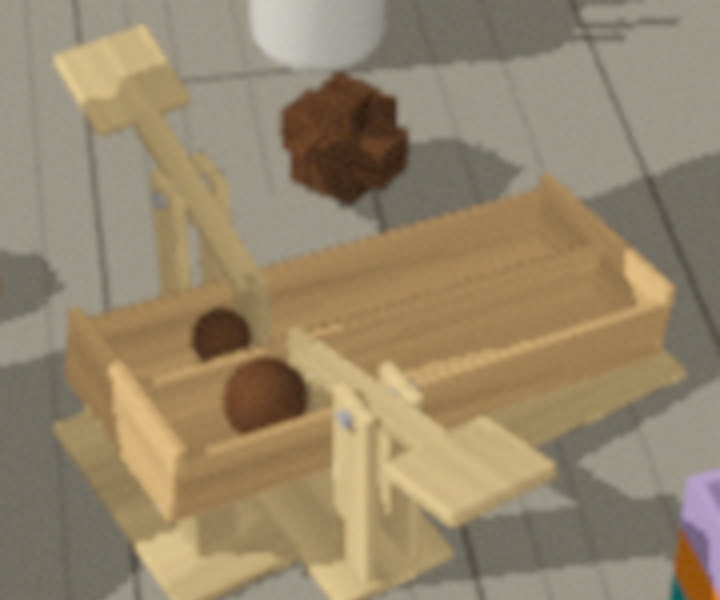

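View pics/c2.png

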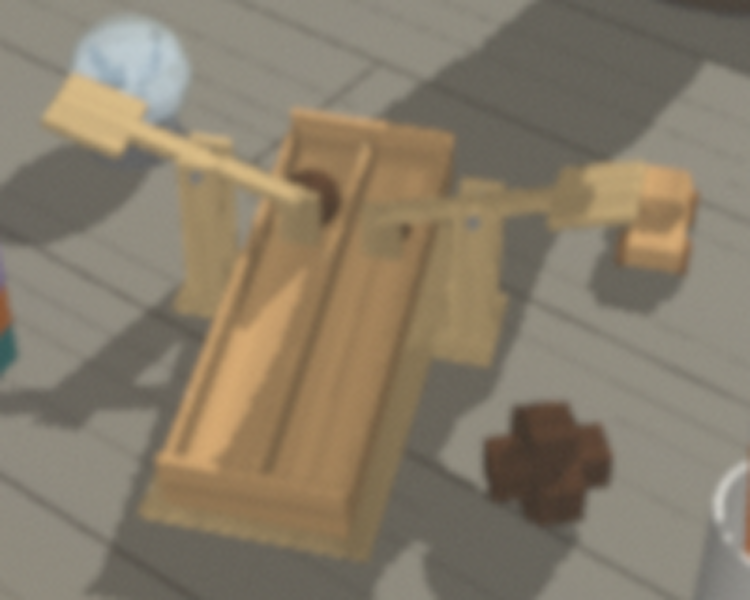

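The near, right-lane ball is larger: about 80 crop px across against 57, which matches 38/28. The right paddle's centre is at side (348,311.4) and scene (240.6,209.6). The left paddle's is at side (260.8,215) and scene (374.5,232.5). Next I triangulate these.

Run:
```python
from cell import sensors, optics
import cv2, numpy as np
P={};C={}
for n in ("scene","side"):
    c=optics.calibration(n);P[n]=c
def proj(n):
    c=P[n];return np.hstack([cv2.Rodrigues(c["rvec"])[0],np.reshape(c["tvec"],(3,1))])
def ray(n,uv):
    c=P[n];K=c["camera_matrix"];R=cv2.Rodrigues(c["rvec"])[0]
    return -R.T@np.ravel(c["tvec"]),R.T@np.linalg.inv(K)@np.array([*uv,1])
def tri(a,b):
    x=cv2.triangulatePoints(P["scene"]["camera_matrix"]@proj("scene"),P["side"]["camera_matrix"]@proj("side"),np.float64(a),np.float64(b));return (x[:3]/x[3]).ravel()
r=tri((240.6,209.6),(348,311.4)); l=tri((374.5,232.5),(260.8,215))
d=l-r; print("R",r,"L",l,np.linalg.norm(d)); print("yaw",np.arctan2(-d[0],d[1]))
for nm,n,uv in (("R","scene",(240.6,209.6)),("R","side",(348,311.4)),("L","scene",(374.5,232.5)),("L","side",(260.8,215))):
    o,v=ray(n,uv); print(nm,n,(o+v*(0.125-o[2])/v[2])[:2])
# mazeball centre (z ~ .054)
for n,uv in (("scene",(215+131/3.75,180+70/3.75)),("side",(287,390))):
    o,v=ray(n,uv); print("maze",(o+v*(0.054-o[2])/v[2])[:2])
s=sensors.observe(); R=cv2.Rodrigues(s["ee_rot"])[0]; print(R)
```

```text
R [ 0.60971718 -0.12327794  0.1211977 ] L [0.49534448 0.15466639 0.11757756] 0.300578218236109
yaw 0.3903764080856784
R scene [ 0.61113703 -0.11910758]
R side [ 0.61004756 -0.12775501]
L scene [0.50188833 0.15879946]
L side [0.49576987 0.14359412]
maze [ 0.49862802 -0.20196374]
maze [ 0.50275892 -0.20548442]
[[-9.55092408e-01  2.96307961e-01 -2.91127716e-04]
 [ 2.96308079e-01  9.55091457e-01 -1.35316005e-03]
 [-1.22898502e-04 -1.37865639e-03 -9.99999042e-01]]
```

arm_command:
  deltas: [0, 0, -0.56, 0.426, -0.722, 0, 0, 0, 0, -0.56, 0.426, -0.722, 0, 0, 0, 0, -0.56, 0.426, -0.722, 0, 0, 0, 0, -0.56, 0.426, -0.722, 0, 0, 0, 0, -0.56, 0.426, -0.722, 0, 0, 0, 0, -0.56, 0.426, -0.722, 0, 0, 0, 0, -0.56, 0.426, -0.722, 0, 0, 0, 0, -0.56, 0.426, -0.722, 0, 0, 0, 0, -0.56, 0.426, -0.722, 0, 0, 0, 0, -0.56, 0.426, -0.722, 0, 0, 0, 0, -0.56, 0.426, -0.722, 0, 0, 0, 0, -0.56, 0.426, -0.722, 0, 0, 0, 0, -0.56, 0.426, -0.722, 0, 0, 0, 0, -0.56, 0.426, -0.722, 0, 0, 0, 0, -0.56, 0.426, -0.722, 0, 0, 0, 0, -0.56, 0.426, -0.722, 0, 0, 0, 0, -0.56, 0.426, -0.722, 0, 0, 0, 0, -0.56, 0.426, -0.722, 0, 0, 0, 0, -0.56, 0.426, -0.722, 0, 0, 0, 0, -0.56, 0.426, -0.722, 0, 0]

```text
clock: 2.1
position: [0.6108, -0.1237, 0.2453]
ee_rot: [-1.746, -2.61, -0.0]
force: [0.5, -0.3, 0.2]
width: 0.007
gripper_force: 0.0
```

arm_command:
  deltas: [0, 0, 0, 0, 0, -0.04, 0, 0, 0, 0, 0, 0, -0.07, 0, 0, 0, 0, 0, 0, -0.075, 0, 0, 0, 0, 0, 0, -0.075, 0]

```text
clock: 2.5
position: [0.6107, -0.1237, 0.1706]
ee_rot: [-1.746, -2.61, 0.001]
force: [-0.5, 0.2, 0.2]
width: 0.004
gripper_force: 0.0
```

Run:
```python
from cell import sensors, optics
import cv2, numpy as np
s=sensors.observe(); R=cv2.Rodrigues(s["ee_rot"])[0]; print(s["position"],R[:,1],s["force"])
a=optics.get_image("side")[195:355,230:410]; b=optics.get_image("scene")[150:310,215:395]
cv2.imwrite("pics/d.png",np.hstack([cv2.resize(i,(400,356),interpolation=cv2.INTER_CUBIC) for i in (a,b)]))
```

```text
[ 0.61073317 -0.1237143   0.17055815] [ 0.92420381  0.38189773 -0.00119735] [-0.51411979  0.16894485  0.18049898]
```

View pics/d.png

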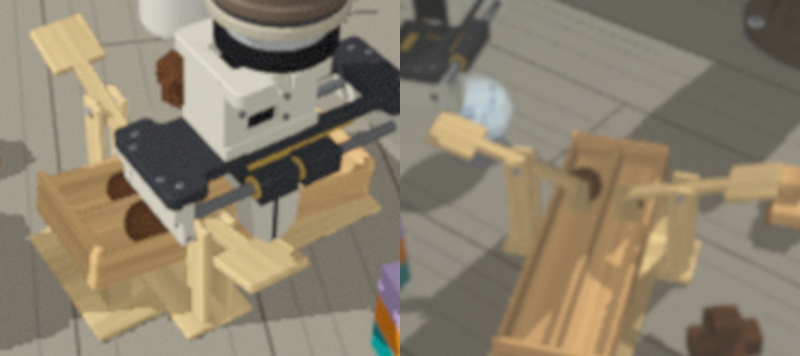

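The side view shows the closed fingers above the right paddle at crop (262,258). In the scene view the fingertip at about (440,105) looks slightly left of the paddle at (458,135). I'll project both points to check the offset.

Run:
```python
from cell import optics
import cv2, numpy as np
pts=np.array([[.6107,-.1237,.1516],[.6107,-.1237,.122],[.6107,-.1237,.19]])
for n,o in (("side",(230,195,0)),("scene",(215,150,400))):
    c=optics.calibration(n); p=cv2.projectPoints(pts,c["rvec"],c["tvec"],c["camera_matrix"],None)[0][:,0]
    print(n,(p-np.array(o[:2]))*2.22+[o[2],0])
a=optics.get_image("scene")[155:235,200:300]; cv2.imwrite("pics/e.png",cv2.resize(a,(700,560),interpolation=cv2.INTER_CUBIC))
```

```text
side [[263.03420423 227.6064213 ]
 [261.53993568 256.96614125]
 [265.0853577  187.30490301]]
scene [[451.00554582 108.6885655 ]
 [454.04222592 132.83364417]
 [446.88596131  75.93315865]]
```

View pics/e.png

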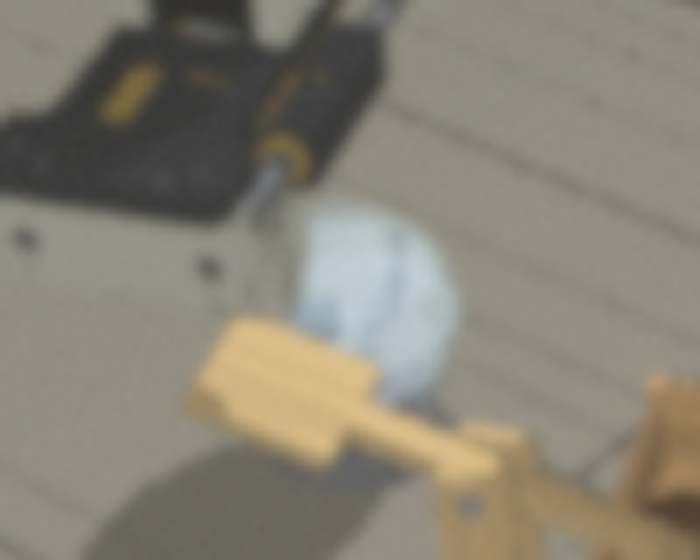

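The projections agree with the picture, so the tip is over the paddle. Pressing.

arm_command:
  deltas: [0, 0, 0, 0, 0, -0.02, 0, 0, 0, 0, 0, 0, -0.035, 0, 0, 0, 0, 0, 0, -0.05, 0, 0, 0, 0, 0, 0, -0.06, 0, 0, 0, 0, 0, 0, -0.067, 0, 0, 0, 0, 0, 0, -0.067, 0, 0, 0, 0, 0, 0, -0.067, 0]

```text
clock: 3.35
position: [0.6114, -0.1246, 0.1041]
ee_rot: [-1.748, -2.61, -0.001]
force: [-0.7, 1.5, 7.2]
width: 0.009
gripper_force: 2.8
```

arm_command:
  deltas: [0, 0, 0, 0, 0, -0.001, 0, 0, 0, 0, 0, 0, -0.001, 0, 0, 0, 0, 0, 0, -0.001, 0, 0, 0, 0, 0, 0, -0.001, 0, 0, 0, 0, 0, 0, -0.001, 0, 0, 0, 0, 0, 0, -0.001, 0, 0, 0, 0, 0, 0, -0.001, 0, 0, 0, 0, 0, 0, -0.001, 0, 0, 0, 0, 0, 0, -0.001, 0, 0, 0, 0, 0, 0, -0.001, 0, 0, 0, 0, 0, 0, -0.001, 0, 0, 0, 0, 0, 0, -0.001, 0]

```text
clock: 4.55
position: [0.6114, -0.1246, 0.1036]
ee_rot: [-1.748, -2.61, -0.002]
force: [-3.5, 3.2, 11.8]
width: 0.004
gripper_force: 5.1
```

Run:
```python
from cell import optics
import cv2, numpy as np
a=optics.get_image("side")[195:355,230:410]; b=optics.get_image("scene")[180:340,215:395]
cv2.imwrite("pics/f.png",np.hstack([cv2.resize(i,(400,356),interpolation=cv2.INTER_CUBIC) for i in (a,b)]))
```

```text
(no output)
```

View pics/f.png

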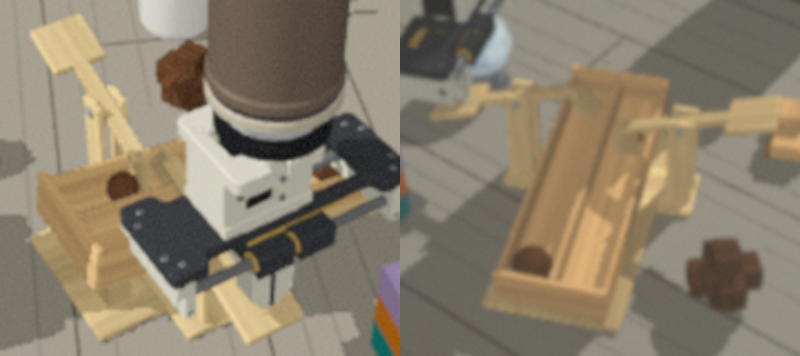

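The large ball is at the low end, at scene crop (532,260), and the small ball is still waiting at side crop (122,186). Now I lift off and let the lever come back up.

arm_command:
  deltas: [0, 0, 0, 0, 0, 0.01, 0, 0, 0, 0, 0, 0, 0.02, 0, 0, 0, 0, 0, 0, 0.03, 0, 0, 0, 0, 0, 0, 0.04, 0, 0, 0, 0, 0, 0, 0.06, 0, 0, 0, 0, 0, 0, 0.09, 0, 0, 0, 0, 0, 0, 0.13, 0, 0, 0, 0, 0, 0, 0.17, 0, 0, 0, 0, 0, 0, 0.17, 0, 0, 0, 0, 0, 0, 0.17, 0, 0, 0, 0, 0, 0, 0.17, 0, 0, 0, 0, 0, 0, 0.17, 0, 0, 0, 0, 0, 0, 0.17, 0]

```text
clock: 5.95
position: [0.6107, -0.1248, 0.2717]
ee_rot: [-1.748, -2.609, 0.002]
force: [-1.0, -1.0, -0.4]
width: 0.004
gripper_force: 0.0
```

Run:
```python
from cell import optics
import cv2, numpy as np
a=optics.get_image("side")[195:355,230:410]; b=optics.get_image("scene")[180:340,215:395]
cv2.imwrite("pics/g.png",np.hstack([cv2.resize(i,(400,356),interpolation=cv2.INTER_CUBIC) for i in (a,b)]))
```

```text
(no output)
```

View pics/g.png

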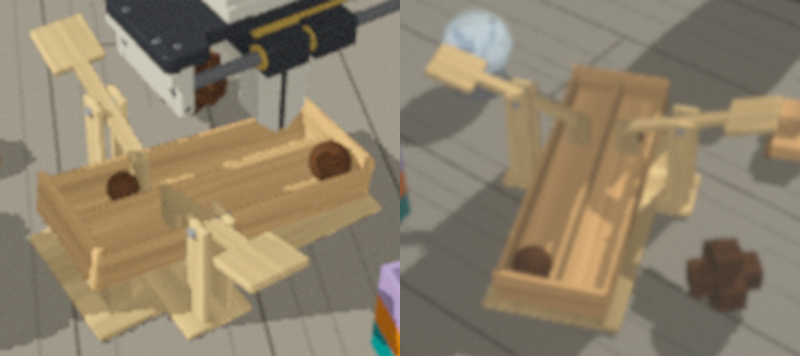

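The right lever is back at rest. The large ball lies at the low end, at side crop (329,160), and the small ball waits at (123,186), with the arm clear of everything.

```bash
python3 -c "
from cell import arm
print(arm.sign_off())"
```

```text
the job is handed in; nothing more can be done
None
```

I pressed the right lever, the larger ball rolled to the low end and the gate is shut again; the smaller ball still waits behind its gate, and the job is handed in (no verdict was shown).

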